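# Set the stirrer's speed knob to the mark and snap its guard on

### The job

Turn the stirrer's black speed knob clockwise until its white pointer line stands at the red mark, and let go of it. Then take the orange guard by the fin on its top, set it squarely over the knob and press it straight down until it snaps past both catches and sits flush on the black seat all round, without shifting the knob. Do not let up: the job finishes while your hand is still pressing the guard down on its seat, with clear force (about 10 N or more); leave the other things on the bench where they stand.

Things in the scene. Friction and masses are not known exactly. Their poses are not given: they have to be found in the camera images.
- stirrer: Grey bench stirrer, fixed to the bench: housing 190 (x) x 150 (y) x 55 mm high, origin at the centre of its underside on the bench, x to its back, y to its left. Behind: a round white plate, 92 mm across, 6 mm above the deck. In front, centred 50 mm before the origin: the black seat with a dark plinth and the speed knob on it.
- plinth (a point): On the knob's axis at the height of the seat's top, 57 mm above the bench; axes as the stirrer's (z up). Round it a dark plinth rises 24 mm from the seat: 60 mm (x) by 72 mm (y), its top 5 mm tapered inward by 3 mm a side as a lead-in. When the guard is home its origin is at this point.
- seat: The flat black seat round the plinth's foot, rigid, 82 (x) x 94 (y) mm, on which the guard's lower edge comes to rest. Origin at plinth.
- speed_knob (a joint): Angle of the speed knob about the vertical through plinth, rad, growing clockwise seen from above, stops at 0 and 2.0; it stays where left (friction 0.04 N m). At value q its pointer, and so the bar grip, points at 0.96 - q rad from x of plinth (counter-clockwise positive).
- knob_grip (a point): On the knob's axis at mid-height of its bar grip, 38 mm above the seat. Black knob: dial 43 mm across, 3 mm thick, on the plinth's top; on it the bar, 40 mm long, 12 mm wide, 22 mm high (27 to 49 mm above the seat), a white pointer line along one half of its top and down that end.
- index_mark (a joint): Where the red mark stands: the value of speed_knob at which the pointer is exactly at the mark. A small red triangle on the plinth's top beside the dial, apex to the dial; its place differs each time, and it does not move in the job.
- pointer (a point): Tip of the knob's pointer, 24 mm from the knob's axis, at dial height.
- index (a point): The red mark, 24 mm from the knob's axis, as high as pointer; the two points meet when the knob is set.
- guard: Loose orange see-through guard, about 0.12 kg, upright on the bench at the start: a box open underneath, 75 (x) x 87 (y) mm outside, 56.5 mm high to its flat top, 53 mm inside. Origin: centre of its underside; x along the fin on top. A bead inside the lower edge, 4.5 mm high, leaves an opening of 63 x 75 mm: 1.5 mm play a side on the plinth. Fits either way round, not crosswise.
- fin (a point): Middle of the guard's solid fin, 69.5 mm above the guard's underside, 13 mm above its flat top. Fin: 46 mm long (guard x), 14 mm wide (y), 26 mm high, to be gripped across its width.
- catch_left (a joint): Sprung metal catch on the plinth's left (+y) end, 28 mm wide, 5.5 to 16.5 mm above the seat, sloped on top, square below. 0 = out (4.5 mm proud), negative = pushed in, m: about -0.003 as the bead passes, then it springs out over the bead.
- catch_right (a joint): The same on the right (-y) end. Pressing the guard on: the bead meets both catches some 13 mm above the seat, the push rises to roughly 8 to 12 N until about 6 mm are left, then drops; the catches snap out over the bead as the guard reaches the rigid seat.
- petri_stack: Stack of white dishes, 92 x 95 x 57 mm, loose bystander to the right of the stirrer; origin at the centre of its underside. It and the guard stand one nearer, one farther, either way.
- beaker: Clear beaker, 68 x 63 x 89 mm, loose bystander at the back right; origin at the centre of its underside.
- salt_jar: White jar with red cap, 64 mm across, 119 mm high, loose bystander at the back right; origin at the centre of its underside.
- amber_jar: Brown jar with black cap, 52 mm across, 89 mm high, loose bystander at the back left; origin at the centre of its underside.
Not all that is in view belongs to the job. Of the things that look like the guard, the largest one is meant.

How it is judged (in metres and radians):
On the way, in this order (a step that is already met when the one before it is completed fails the run):
1. the knob's pointer stands at the red mark, the knob let go (distance between pointer and index below 0.0036 m and contact force between the fingers and anything else below 0.1 N), for 0.2 s.
2. the guard has snapped over both catches, sits on the seat and is pressed down (horizontal distance between guard and plinth below 0.004 m and z of guard in the frame of plinth between -0.003 and 0.0015 m and angle between guard's own z axis and vertical below 0.04 rad and angle between the x axis of guard and the x axis of plinth, either way round below 0.1 rad and value of joint each of catch_left, catch_right above -0.0022 m and contact force between guard and seat above 5 N and contact force between the fingers and guard above 4 N), for 0.2 s.
At the end, for the whole second after the job is handed in: Pointer within 3.6 mm (8.6 degrees) of the red mark; guard home on the seat (centred within 4 mm, underside within 1.5 mm, upright within 0.04 rad, square within 0.1 rad), both catches sprung out over its bead, and the hand still pressing it on the seat with more than 5 N (all of step 2 and distance between pointer and index below 0.0036 m); the arm keeps its last pose, push and grip.
It fails at once if another thing on the bench is shifted by more than 3 cm or tipped (distance of any of petri_stack, beaker, salt_jar, amber_jar from where it was at the start of the episode above 0.03 m or angle between any of petri_stack, beaker, salt_jar, amber_jar's own z axis and vertical above 0.3 rad).
It also fails if it takes over 51 s, if anything falls off the work surface, if the arm or the gripper's body presses on something with over 40 N, if the wrist force passes 120 N, or if a joint passes its speed limit or range.

### The arm

A 7-joint arm with a two-finger parallel gripper is mounted at the origin on a cart in front of the work surface, level with it; the furniture and walls round the work are solid. World frame = base frame: x ahead of the robot, y to its left, z up, the work surface at z = 0. Lengths are in m, angles in degrees, forces in N, time in s.
With the tool pointing down it reaches from about 0.35 to 0.9 m from the base axis. Payload 19.9 kg.
Tool frame: the origin (TCP) lies between the finger pads; the fingertips stand 25 mm ahead of it and the grasp point (between the pads) lies 6 mm ahead of it; x points along the fingers, y is the direction in which the jaws open and shut, and the axes are right-handed (so a half turn about x gives the same grasp; the last joint's range is limited). The gripper opens to 94 mm and grips with 3 to 60 N. Pads are 16 mm wide; open, the fingers measure 119 mm over their backs; the gripper's body (75 mm by 177 mm) begins 78 mm behind the grasp point.
Start: joints at [62.882, 23.915, -0.59, 92.452, 0.269, 63.638, -3.037], TCP at [0.262, -0.568, 0.195] pointing down, gripper open.
Joint ranges: [-161.28, 161.28], [-22.2, 115.67], [-73.04, 71.86], [3.21, 147.25], [-68.34, 248.33], [10.77, 114.83], [-161.83, 161.83]. Speed limits (degrees/s): [108.29, 108.29, 136.94, 136.94, 172.46, 172.46, 172.46].

### API

Orientations are given as [roll, pitch, yaw] about the fixed x, y, z axes, in that order (R = Rz(yaw) Ry(pitch) Rx(roll)).
In Python, from plant import arm, kinematics, vision, workorder gives the robot as it stands. The module is installed in compiled form; this text tells all that it offers. Calls block until the motion is done:
- arm.move_pose(position, orientation): joint-space move of the TCP to a pose.
- arm.move_straight(position, rate=0.15, orientation=None, stop_force=None): straight line of the TCP; orientation=None keeps the orientation; rate is the mean speed in m/s. With stop_force (N) it stops when the force on the tool has changed by that much, and returns True; else False.
- arm.goto_joints(angles): joint-space move.
- arm.command_gripper(opening): opening from 0.0 (shut) to 1.0 (fully open); the grip force is fixed at half the most; returns when the fingers have stopped.
- arm.pause(seconds).
- kinematics.solve_ik(position, orientation): joint angles nearest the present ones, or None.
- arm.get_obs(): the state.
- vision.capture(name): name is "side" or "top"; returns a dict with "img" (480x640x3 uint8, red, green, blue), "fx", "fy", "cx", "cy" (pixels), "rvec" (rotation vector, rad) and "tvec" (3), from world to camera coordinates, as OpenCV has them. Camera axes: x right, y down, z forward; pixel columns grow to the right and rows downward; lengths in m; the calibration is good to about 2 mm. A picture is of the moment at which its call begins. There is no depth.
A pose or a line that the arm cannot do raises arm.PlanningError and nothing moves.
- workorder.job_done(): hands the job in, once; it reports no verdict.
The state is a dict: "time_s": time; "qpos": joint angles; "qvel": joint speeds; "joint_efforts": joint torques, N m; "tcp_pos": TCP position; "eef_rot": TCP orientation; "ft_force": force on the tool from outside, world axes, zero at the start; "moment": the same for the moment, N m; "width": opening from 0.0 (shut) to 1.0 (fully open).
Only numpy, scipy, OpenCV 4.12 (cv2) and the standard library are available. Lean on these libraries where they do the work, as an engineer would, in place of code of your own. Each camera call takes 0.05 s, during which the arm holds its last target.

## Working session

There is one attempt and no reset: what is moved stays moved. The work goes in short steps, each a Python script; the robot and the scene stay as the last script left them, time stands still between calls to the robot, and variables do not carry over. Pictures are saved under pics/ and viewed, and the job is handed in when it is done.

```bash
mkdir -p pics; ls
python3 - <<'E'
from plant import arm, vision
import cv2
o=arm.get_obs(); print(o)
for n in("side","top"):
    c=vision.capture(n); cv2.imwrite(f"pics/{n}0.png",c["img"][:,:,::-1]); print(n,{k:c[k] for k in c if k!="img"})
E
```

```text
pics
{'time_s': 0.0, 'qpos': array([62.88314598, 23.94775542, -0.59089646, 92.48428178,  0.26940135,
       63.63890728, -3.03579513]), 'qvel': array([-0.02919328,  0.05303881,  0.01785418, -0.0560359 , -0.044347  ,
       -0.07435924,  0.02089365]), 'joint_efforts': array([-6.89693825e-04, -8.51253033e+01,  6.38385639e-01, -4.25994337e+01,
       -4.87064011e-02,  1.85134588e-02,  1.01329413e-04]), 'tcp_pos': array([ 0.26138527, -0.56729246,  0.19393746]), 'eef_rot': array([-85.81268365,  89.9304213 , 118.92832236]), 'ft_force': array([-0.26550362,  0.35126942, -0.15486796]), 'moment': array([ 0.01990706, -0.03074685,  0.00224433]), 'width': 0.9997736130303359}
side {'fx': 600.8377927151884, 'fy': 600.8377927151884, 'cx': 324.15463414265173, 'cy': 233.45857183809076, 'rvec': array([ 0.14175699, -2.85559986,  1.23793017]), 'tvec': array([0.55524609, 0.14037565, 1.4720489 ])}
top {'fx': 487.8568309820063, 'fy': 487.8568309820063, 'cx': 328.03566073349225, 'cy': 239.5119236383715, 'rvec': array([ 2.17111806, -2.22521348,  0.09005909]), 'tvec': array([-0.05694411,  0.57967804,  1.31639138])}
```

View pics/top0.png

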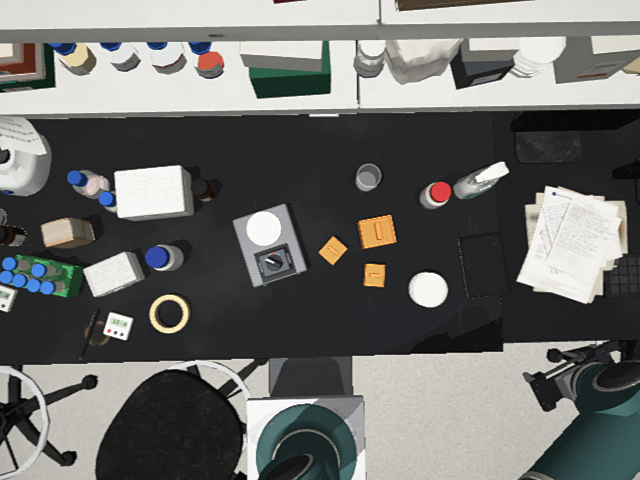

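View pics/side0.png

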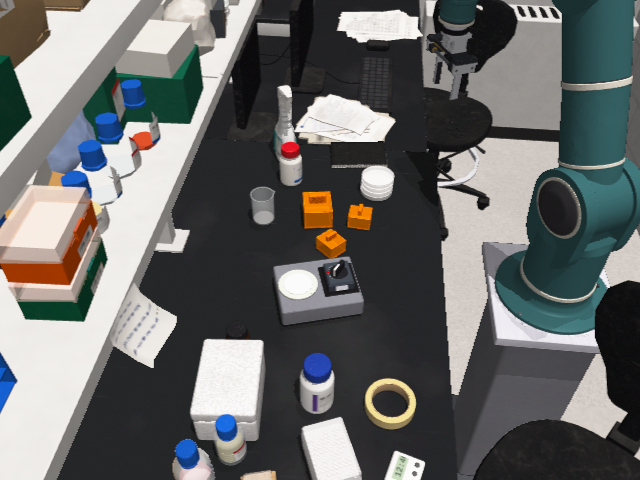

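Three orange candidates are visible in the top view: (378,232), the largest; (333,250), small and rotated; and (375,275), small. By the description it is (378,232). I'll check that in close crops, and look at the knob too.

Run:
```python
import cv2,numpy as np
t=cv2.imread("pics/top0.png");s=cv2.imread("pics/side0.png")
a=cv2.resize(t[205:295,228:318],(400,400),interpolation=cv2.INTER_CUBIC)
b=cv2.resize(t[205:295,315:405],(400,400),interpolation=cv2.INTER_CUBIC)
c=cv2.resize(s[180:255,295:395],(400,300),interpolation=cv2.INTER_CUBIC)
d=cv2.resize(s[250:325,275:375],(400,300),interpolation=cv2.INTER_CUBIC)
cv2.imwrite("pics/cropt.png",np.hstack([a,b]));cv2.imwrite("pics/crops.png",np.hstack([c,d]))
```

```text
(no output)
```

View pics/cropt.png

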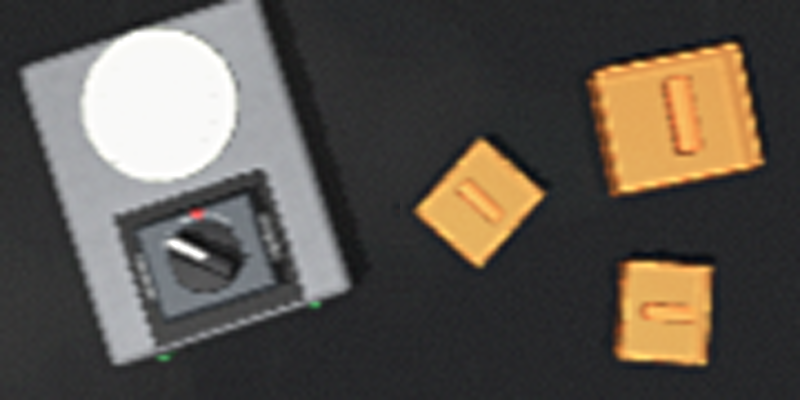

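View pics/crops.png

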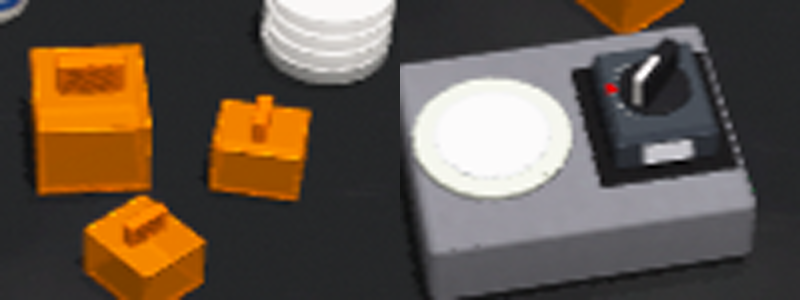

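```bash
cat > h.py <<'E'
import cv2,numpy as np
from plant import arm,vision,kinematics
def cap(n,f=None):
    c=vision.capture(n); c["R"]=cv2.Rodrigues(c["rvec"])[0]; c["C"]=-c["R"].T@c["tvec"]
    c["K"]=np.array([[c["fx"],0,c["cx"]],[0,c["fy"],c["cy"]],[0,0,1.]]); c["P"]=c["K"]@np.c_[c["R"],c["tvec"]]
    c["hsv"]=cv2.cvtColor(c["img"],cv2.COLOR_RGB2HSV)
    if f: cv2.imwrite(f"pics/{f}.png",c["img"][:,:,::-1])
    return c
def ray(c,px,z):
    px=np.atleast_2d(np.asarray(px,float)); d=np.c_[(px[:,0]-c["cx"])/c["fx"],(px[:,1]-c["cy"])/c["fy"],np.ones(len(px))]@c["R"]
    return c["C"]+d*((z-c["C"][2])/d[:,2])[:,None]
def proj(c,X):
    X=np.atleast_2d(X); q=np.c_[X,np.ones(len(X))]@c["P"].T; return q[:,:2]/q[:,2:]
def tri(c1,p1,c2,p2):
    X=cv2.triangulatePoints(c1["P"],c2["P"],np.float64(p1).reshape(2,1),np.float64(p2).reshape(2,1))[:,0]; return X[:3]/X[3]
def cent(m): 
    ys,xs=np.nonzero(m); return np.array([xs.mean(),ys.mean()])
def blob(m,near,minA=3):
    n,l,s,c=cv2.connectedComponentsWithStats(m.astype(np.uint8))
    i=min((i for i in range(1,n) if s[i,4]>=minA),key=lambda i:np.hypot(*(c[i]-near))); return (l==i).astype(np.uint8)
E
python3 - <<'E'
from h import *
np.set_printoptions(precision=4,suppress=True)
T=cap("top");S=cap("side");print(T["C"],S["C"])
def poly(m,eps=2.5):
    c=max(cv2.findContours(m,0,1)[0],key=cv2.contourArea); return cv2.approxPolyDP(c,eps,True)[:,0],cv2.contourArea(c)
for n,c,hp,gp,rp,pp in(("T",T,(245,225),(378,232),(272,253),(264,228)),("S",S,(300,310),(317,210),(328,272),(298,285))):
    h=c["hsv"]
    print(n,"pixel hsv",[h[y,x] for x,y in(hp,gp,pp)])
    g=blob((h[...,1]<60)&(h[...,2]>75)&(h[...,2]<215),hp,300); print(" house",poly(g))
    w=blob((h[...,1]<60)&(h[...,2]>225),pp,100); e=cv2.fitEllipse(max(cv2.findContours(w,0,1)[0],key=cv2.contourArea));print(" plate",e, ray(c,e[0],.061))
    r=blob(((h[...,0]<8)|(h[...,0]>172))&(h[...,1]>120)&(h[...,2]>80),rp,2); print(" red",cent(r),r.sum(),ray(c,cent(r),.081))
    o=blob((h[...,0]>5)&(h[...,0]<25)&(h[...,1]>120)&(h[...,2]>60),gp,100); print(" guard",poly(o,1.8),o.sum())
E
```

```text
[ 0.4942 -0.0451  1.3513] [0.4747 1.0268 1.1024]
T pixel hsv [array([108,   8, 164], dtype=uint8), array([ 19, 151, 249], dtype=uint8), array([ 30,   1, 249], dtype=uint8)]
 house (array([[285, 204],
       [232, 221],
       [253, 286],
       [306, 269]], dtype=int32), 3896.0)
 plate ((263.42767333984375, 228.08082580566406), (32.95697021484375, 33.56937026977539), 90.86265563964844) [[0.6099 0.0999 0.061 ]]
 red [271.5 252.5] 4 [[0.5439 0.0778 0.081 ]]
 guard (array([[390, 214],
       [358, 221],
       [362, 248],
       [396, 241]], dtype=int32), 995.0) 1056
S pixel hsv [array([124,  14, 151], dtype=uint8), array([ 17, 255, 244], dtype=uint8), array([  0,   1, 252], dtype=uint8)]
 house (array([[348, 256],
       [273, 267],
       [284, 324],
       [362, 312],
       [360, 289],
       [354, 293],
       [325, 297],
       [317, 268],
       [324, 263],
       [328, 270],
       [335, 264],
       [334, 275],
       [336, 263],
       [343, 259],
       [348, 274],
       [342, 279],
       [334, 279],
       [328, 273],
       [330, 286],
       [334, 285],
       [335, 290],
       [347, 289],
       [345, 284],
       [352, 282]], dtype=int32), 3795.0)
 plate ((297.60052490234375, 283.7696838378906), (28.10101890563965, 37.80417251586914), 88.0894775390625) [[0.6114 0.0967 0.061 ]]
 red [327.1111 271.8889] 9 [[0.5452 0.0705 0.081 ]]
 guard (array([[302, 192],
       [304, 228],
       [330, 228],
       [316, 236],
       [316, 248],
       [329, 258],
       [340, 254],
       [345, 250],
       [346, 240],
       [331, 228],
       [330, 191]], dtype=int32), 1650.0) 1755
```

Run:
```python
from h import *
np.set_printoptions(precision=4,suppress=True)
T=cap("top","t1");S=cap("side","s1")
def quad(m,c,z):
    k=max(cv2.findContours(m,0,1)[0],key=cv2.contourArea)
    r=cv2.minAreaRect(ray(c,k[:,0],z)[:,:2].astype(np.float32)*1000)
    return r
h=T["hsv"]
g=blob((h[...,1]<60)&(h[...,2]>75)&(h[...,2]<215),(245,225),300)
print("house T deck rect(mm)",quad(g,T,.055))
o=blob((h[...,0]>5)&(h[...,0]<25)&(h[...,1]>120)&(h[...,2]>60),(378,232),100)
for z in(0,.0565):print("guard T",z,quad(o,T,z))
print("side deck corners",ray(S,[(348,256),(273,267),(284,306),(362,290)],.055))
z=8
a=cv2.resize(T["img"][238:288,240:305],None,fx=8,fy=8,interpolation=cv2.INTER_NEAREST)
b=cv2.resize(S["img"][252:302,312:367],None,fx=8,fy=8,interpolation=cv2.INTER_NEAREST)
cv2.imwrite("pics/z1.png",a[:,:,::-1]);cv2.imwrite("pics/z2.png",b[:,:,::-1])
a=cv2.resize(T["img"][208:256,350:402],None,fx=8,fy=8,interpolation=cv2.INTER_NEAREST)
b=cv2.resize(S["img"][185:235,295:340],None,fx=8,fy=8,interpolation=cv2.INTER_NEAREST)
w=np.zeros((400,800,3),np.uint8);w[:a.shape[0],:a.shape[1]]=a;w[:b.shape[0],420:420+b.shape[1]]=b
cv2.imwrite("pics/z3.png",w[:,:,::-1])
```

```text
house T deck rect(mm) ((565.3782348632812, 86.35626983642578), (190.5118408203125, 149.81704711914062), 16.735597610473633)
guard T 0 ((599.2059936523438, -207.27984619140625), (82.59645080566406, 100.38935852050781), 9.633952140808105)
guard T 0.0565 ((594.81396484375, -200.49954223632812), (79.14278411865234, 96.19182586669922), 9.633974075317383)
side deck corners [[ 0.5008 -0.0123  0.055 ]
 [ 0.6777  0.0439  0.055 ]
 [ 0.6342  0.1613  0.055 ]
 [ 0.4613  0.0949  0.055 ]]
```

View pics/z1.png

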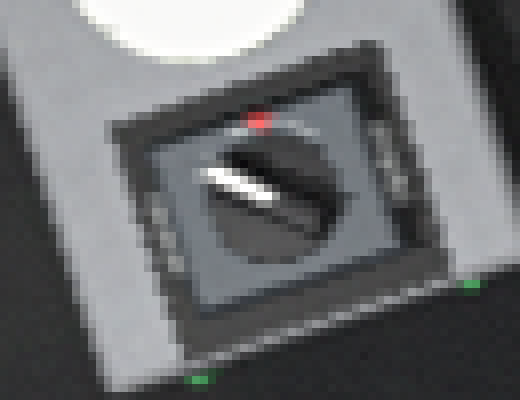

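View pics/z2.png

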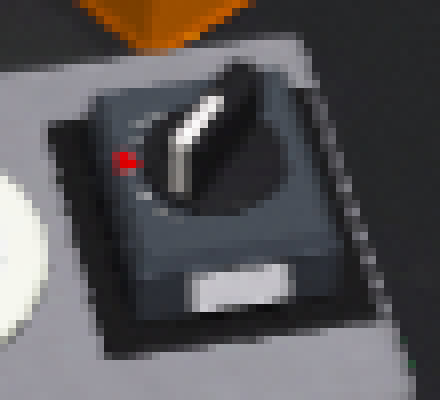

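View pics/z3.png

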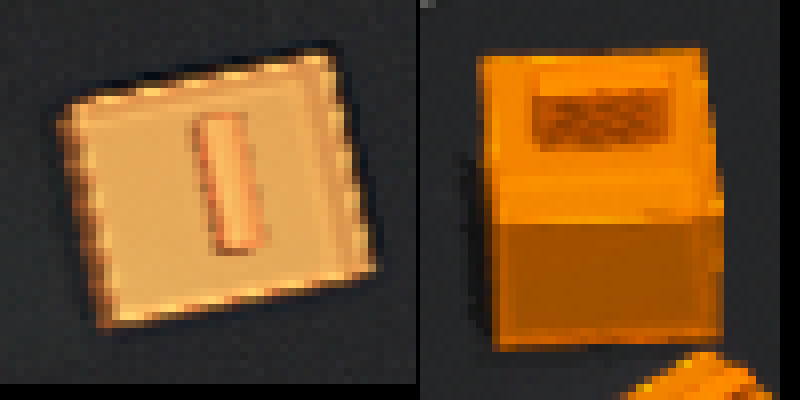

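The crops confirm the guard: the largest orange box at T(378,232), with its fin along guard x. The housing measures 190.5 x 149.8 mm against 190 x 150, so that pose holds. Next I'll compute the pointer and mark angles and the fin position.

Run:
```python
from h import *
np.set_printoptions(precision=4,suppress=True)
T=cap("top");S=cap("side")
yaw=np.radians(16.74);Rz=lambda a:np.array([[np.cos(a),-np.sin(a)],[np.sin(a),np.cos(a)]])
PT=np.array([.5175,.0720]); PS=np.array([.519,.0688])
for n,c,P,rp,box in(("T",T,PT,(272,253),(262,255,285,272)),("S",S,PS,(327,272),(328,258,350,280))):
    h=c["hsv"].astype(int)
    r=((h[...,0]<10)|(h[...,0]>170))&(h[...,1]>90)&(h[...,2]>90)
    m=np.zeros_like(r);m[rp[1]-4:rp[1]+5,rp[0]-4:rp[0]+5]=1;w=np.where(m&r,h[...,1],0).astype(float)
    yy,xx=np.mgrid[:480,:640];rc=np.array([(w*xx).sum(),(w*yy).sum()])/w.sum()
    v=Rz(-yaw)@(ray(c,rc,.081)[0,:2]-P);print(n,"red px",rc,"rel",v,np.hypot(*v),np.degrees(np.arctan2(v[1],v[0])))
    x0,y0,x1,y1=box;sub=c["img"][y0:y1,x0:x1].astype(int).min(2)
    b=np.argwhere(sub>150)[:,::-1]+[x0,y0]
    # white on top: z=.106
    v=(ray(c,b,.106)[:,:2]-P)@Rz(-yaw).T
    print("  white px",b.tolist());print("  rel mean",v.mean(0),"ang",np.degrees(np.arctan2(v.mean(0)[1],v.mean(0)[0])))
    print("  exp axis px at dial", proj(c,[*P,.084]),"knobtop",proj(c,[*P,.106]))
print("finT",ray(T,[(378.0,230.4),(377.1+1,230)],.0825)); print("finS",ray(S,[(317.6,194.6)],.0825))
print("plate tri",tri(T,(263.43,228.08),S,(297.6,283.77)), "fin tri",tri(T,(378.,230.4),S,(317.6,194.6)))
# side guard top face corners approx from crop
print("S guard base corners",ray(S,[(304.3,228.2),(332.4,227)],0.), "top near",ray(S,[(303.8,212.5),(332.3,212)],.0565),"far",ray(S,[(302.7,192),(330.5,190.7)],.0565))
```

```text
T red px [271.9115 252.4595] rel [ 0.0267 -0.0031] 0.026903768410568064 -6.550249276462496
  white px [[265, 259], [266, 259], [267, 259], [268, 259], [266, 260], [267, 260], [268, 260], [269, 260], [270, 260], [268, 261], [269, 261], [270, 261], [271, 261], [272, 261], [271, 262], [272, 262], [273, 262], [274, 262]]
  rel mean [0.0077 0.0077] ang 44.73655026175473
  exp axis px at dial [[273.8235 262.5879]] knobtop [[273.0204 262.4485]]
S red px [327.2598 271.6984] rel [ 0.0251 -0.0064] 0.025931390325209618 -14.358664289258785
  white px [[336, 258], [337, 258], [338, 258], [339, 258], [340, 258], [342, 258], [343, 258], [345, 258], [346, 258], [347, 258], [330, 259], [331, 259], [334, 259], [335, 259], [336, 259], [337, 259], [338, 259], [344, 259], [345, 259], [346, 259], [347, 259], [335, 260], [337, 260], [338, 260], [348, 260], [328, 261], [329, 261], [330, 261], [349, 261], [338, 264], [339, 264], [337, 265], [338, 265], [336, 266], [337, 266], [338, 266], [335, 267], [336, 267], [337, 267], [334, 268], [335, 268], [336, 268], [334, 269], [335, 269], [334, 270], [330, 276]]
  rel mean [ 0.0002 -0.0087] ang -88.8460924009431
  exp axis px at dial [[338.4292 271.3332]] knobtop [[338.7029 264.7626]]
finT [[ 0.5948 -0.2012  0.0825]
 [ 0.5959 -0.2014  0.0825]]
finS [[ 0.5957 -0.2062  0.0825]]
plate tri [0.6104 0.0996 0.0643] fin tri [ 0.5949 -0.2006  0.0871]
S guard base corners [[ 0.6268 -0.16    0.    ]
 [ 0.5515 -0.1729  0.    ]] top near [[ 0.6275 -0.1598  0.0565]
 [ 0.5528 -0.1699  0.0565]] far [[ 0.6406 -0.2443  0.0565]
 [ 0.5652 -0.2582  0.0565]]
```

Run:
```python
from h import *
np.set_printoptions(precision=1,suppress=True)
for y in(64,0,-116,-180,-174):
    for p in((.518,.0704,.2),(.518,.0704,.114)):
        print(y,p[2],kinematics.solve_ik(list(p),[0,90,y]))
for y in(9.6,-170.4,17,-163): 
    for p in ((.596,-.203,.15),(.518,.07,.15)): print("g",y,kinematics.solve_ik(list(p),[0,90,y]))
```

```text
64 0.2 [ 38.6  23.7 -61.9 105.1  23.1  65.  122.6]
64 0.114 [ 37.   32.6 -62.  109.8  33.9  58.4 113.9]
0 0.2 [ 31.4  19.8 -51.4 105.3  17.3  63.1  63.6]
0 0.114 [ 28.5  26.7 -49.3 110.1  24.8  54.4  57.5]
-116 0.2 [ 21.3  16.6 -38.3 105.6  11.6  61.7 -47.5]
-116 0.114 [ 18.6  22.9 -36.1 110.3  16.9  52.  -51.9]
-180 0.2 [  17.7   15.9  -33.9  105.7   10.    61.4 -110. ]
-180 0.114 [  14.1   21.8  -30.5  110.5   13.9   51.3 -113.3]
-174 0.2 [  18.3   16.   -34.7  105.7   10.3   61.5 -104.3]
-174 0.114 [  14.6   21.9  -31.1  110.5   14.3   51.4 -107.6]
g 9.6 [ 43.7  31.8 -38.5  93.2  21.7  62.7  98.9]
g 9.6 [ 32.3  24.9 -53.8 108.2  23.4  58.7  68.1]
g -170.4 [ 23.3  27.2  -9.8  94.    5.2  59.3 -68.5]
g -170.4 [  16.6   19.3  -33.1  108.7   12.6   55.6 -102.6]
g 17 [ 44.6  32.2 -40.   93.2  22.6  63.  105.6]
g 17 [ 33.9  25.9 -56.2 108.2  24.9  59.2  74.2]
g -163 [ 24.   27.2 -10.7  93.9   5.7  59.4 -61.5]
g -163 [ 17.2  19.4 -33.8 108.7  13.   55.7 -95.5]
```

Run:
```python
from h import *
np.set_printoptions(precision=3,suppress=True)
arm.move_pose([.518,.0704,.19],[0,90,-116])
arm.command_gripper(0.4)
arm.move_straight([.518,.0704,.135],rate=.15)
o=arm.get_obs();print(o["time_s"],o["tcp_pos"],o["eef_rot"],o["ft_force"],o["width"])
T=cap("top","t2");S=cap("side","s2")
a=cv2.resize(T["img"][225:295,230:320],(400,311),interpolation=cv2.INTER_CUBIC)
b=cv2.resize(S["img"][225:295,300:380],(400,350),interpolation=cv2.INTER_CUBIC)
w=np.zeros((350,800,3),np.uint8);w[:311,:400]=a;w[:,400:]=b;cv2.imwrite("pics/z4.png",w[:,:,::-1])
```

```text
4.3417 [0.518 0.071 0.135] [-134.559   89.984  109.456] [ 0.268 -0.666  1.071] 0.40039668212115015
```

View pics/z4.png

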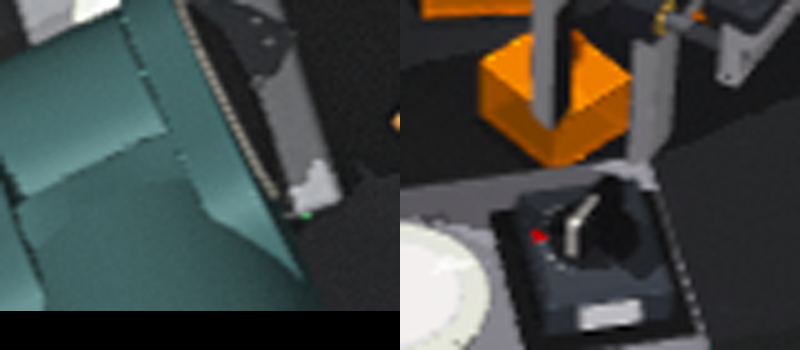

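Run:
```python
from h import *
np.set_printoptions(precision=2,suppress=True)
S=cap("side")
p=np.array([.518,.071]);d=np.array([np.cos(np.radians(-26)),np.sin(np.radians(-26))])
for k in(-.019,.019,-.031,.031):
  for z in (.110,.117): print(k,z,proj(S,[*(p+k*d),z]))
h=cv2.resize(S["img"][225:285,310:380],None,fx=10,fy=10,interpolation=cv2.INTER_NEAREST);cv2.imwrite("pics/z5.png",h[:,:,::-1])
```

```text
-0.019 0.11 [[346.31 267.47]]
-0.019 0.117 [[346.43 265.34]]
0.019 0.11 [[331.99 261.11]]
0.019 0.117 [[332.06 258.98]]
-0.031 0.11 [[350.89 269.5 ]]
-0.031 0.117 [[351.03 267.37]]
0.031 0.11 [[327.53 259.13]]
0.031 0.117 [[327.58 257.01]]
```

View pics/z5.png

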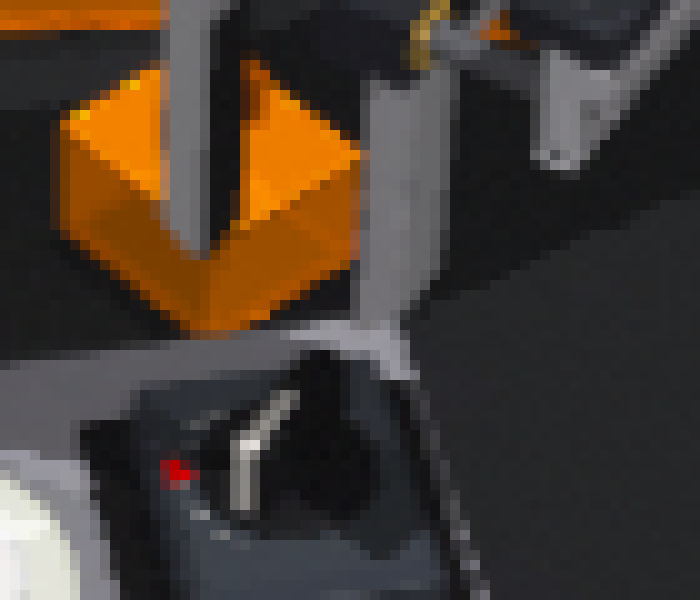

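Run:
```python
from h import *
np.set_printoptions(precision=2,suppress=True)
S=cap("side");T=cap("top")
for z in (.169,.194,.25):print(z,proj(S,[.2614,-.5673,z]),proj(T,[.2614,-.5673,z]))
s=cv2.imread("pics/side0.png");t=cv2.imread("pics/top0.png")
a=cv2.resize(s[20:120,400:500],(400,400),interpolation=cv2.INTER_NEAREST);b=cv2.resize(t[330:430,510:610],(400,400),interpolation=cv2.INTER_NEAREST)
cv2.imwrite("pics/z6.png",np.hstack([a,b]))
```

```text
0.169 [[442.08 102.88]] [[538.3  361.79]]
0.194 [[443.33  95.41]] [[543.05 363.77]]
0.25 [[446.21  78.16]] [[554.48 368.53]]
```

View pics/z6.png

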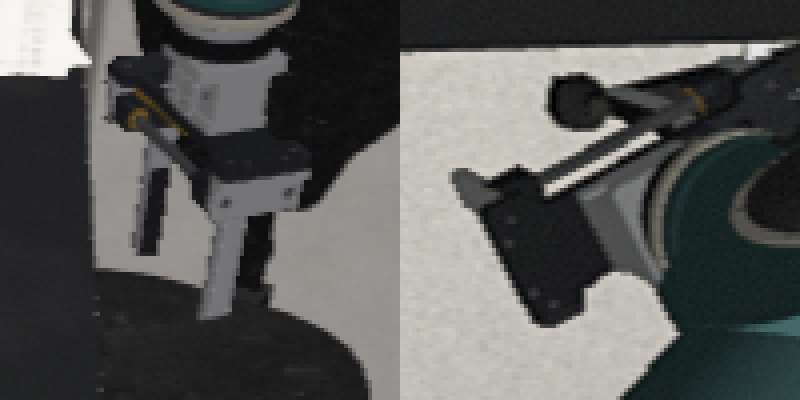

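View pics/s2.png

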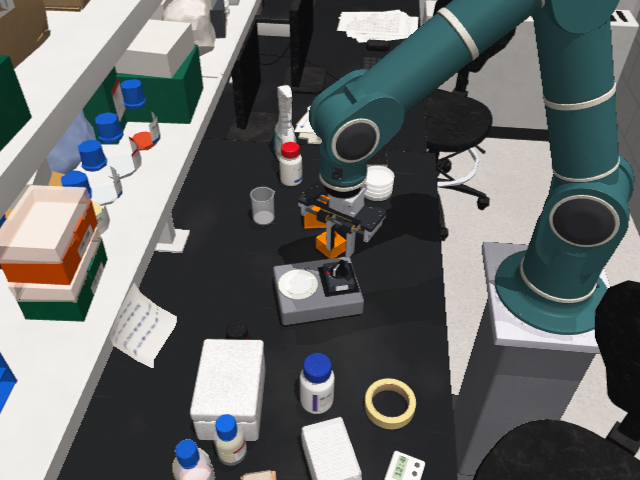

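The side view shows the fingertips at (330,250) and (348,257). That is about 10 px higher than the stated tip geometry predicts, so I'll find the real tip height by touch with a guarded descent.

Run:
```python
from h import *
np.set_printoptions(precision=3,suppress=True)
r=arm.move_straight([.518,.0704,.114],rate=.06,stop_force=4)
o=arm.get_obs();print(r,o["time_s"],o["tcp_pos"],o["ft_force"])
S=cap("side")
h=cv2.resize(S["img"][225:285,310:380],None,fx=8,fy=8,interpolation=cv2.INTER_NEAREST);cv2.imwrite("pics/z7.png",h[:,:,::-1])
```

```text
False 5.0917 [0.518 0.071 0.114] [ 0.273  0.677 -0.398]
```

View pics/z7.png

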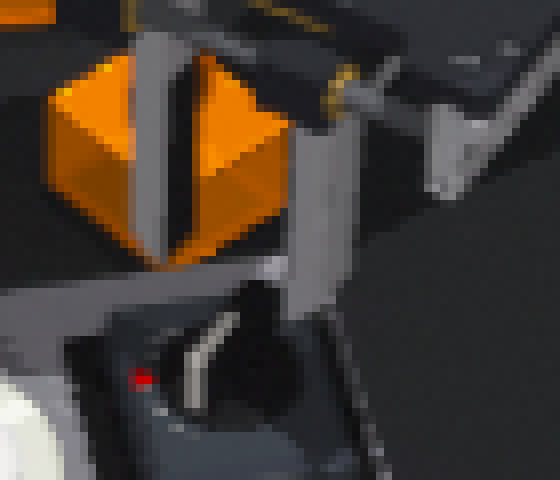

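Run:
```python
from h import *
np.set_printoptions(precision=4,suppress=True)
S=cap("side");T=cap("top","t3")
for s in((436.5,83),(453.5,99.5)): print(tri(T,(524,375),S,s), [float(x) for x in proj(T,tri(T,(524,375),S,s))[0]])
d=np.array([-.418,.909])
for k in(.047,.06,-.047,-.06):
  for z in(.169,.205): 
    X=[*(np.array([.2614,-.5673])+k*d),z]; print(k,z,proj(S,X)[0],proj(T,X)[0])
```

```text
[ 0.2803 -0.486   0.2801] [523.7428839965613, 363.58135589390145]
[ 0.2394 -0.5124  0.214 ] [523.9976613799689, 375.7373439194006]
0.047 0.169 [449.5855 110.9285] [521.1222 370.581 ]
0.047 0.205 [451.5276 100.0505] [527.4985 373.7431]
0.06 0.169 [451.7098 113.2086] [516.3594 373.0185]
0.06 0.205 [453.6923 102.3068] [522.5884 376.2591]
-0.047 0.169 [434.8461  95.1077] [555.4234 353.0268]
-0.047 0.205 [436.5158  84.4036] [562.8561 355.6249]
-0.06 0.169 [432.8896  93.0076] [560.1482 350.6088]
-0.06 0.205 [434.5243  82.3279] [567.7258 353.1296]
```

View pics/t3.png

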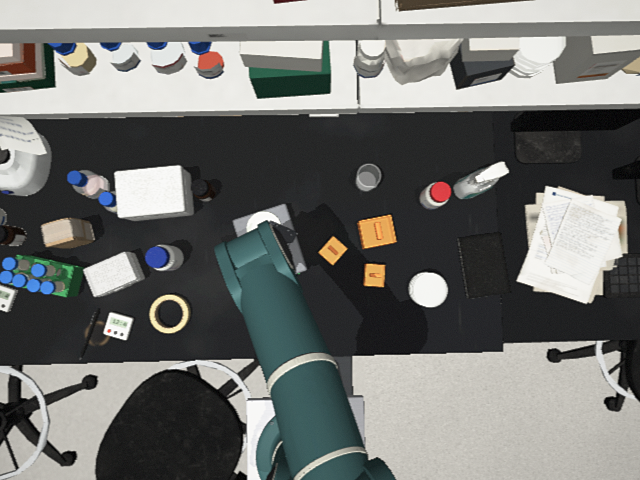

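Triangulating against both views puts the visible tips about 35 mm higher than the stated geometry says. I'll continue down, guarded.

Run:
```python
from h import *
np.set_printoptions(precision=3,suppress=True)
r=arm.move_straight([.518,.0704,.072],rate=.05,stop_force=4)
o=arm.get_obs();print(r,o["time_s"],o["tcp_pos"],o["ft_force"],o["moment"])
S=cap("side")
h=cv2.resize(S["img"][225:285,310:380],None,fx=8,fy=8,interpolation=cv2.INTER_NEAREST);cv2.imwrite("pics/z8.png",h[:,:,::-1])
```

```text
True 6.025 [0.518 0.07  0.073] [-3.373 -1.516 12.154] [-0.349  0.664 -0.009]
```

View pics/z8.png

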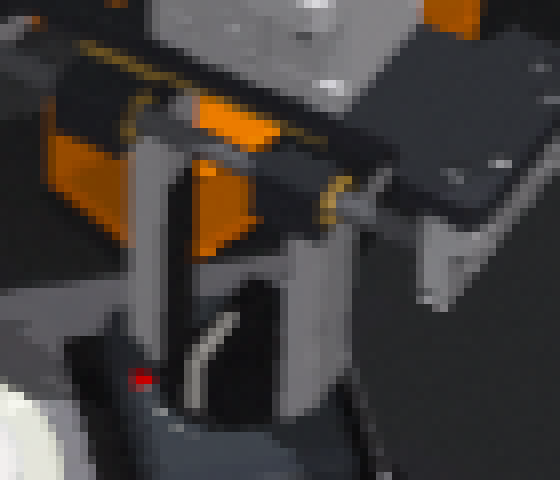

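Run:
```python
from h import *
np.set_printoptions(precision=3,suppress=True)
arm.move_straight([.518,.0704,.0785],rate=.05)
o=arm.get_obs();print(o["time_s"],o["tcp_pos"],o["ft_force"],o["moment"])
arm.command_gripper(0.0)
o=arm.get_obs();print(o["time_s"],o["tcp_pos"],o["ft_force"],o["moment"],o["width"]*94)
arm.pause(.2)
o=arm.get_obs();print(o["time_s"],o["tcp_pos"],o["ft_force"],o["moment"],o["width"]*94)
S=cap("side","s4")
h=cv2.resize(S["img"][225:285,310:380],None,fx=8,fy=8,interpolation=cv2.INTER_NEAREST);cv2.imwrite("pics/z9.png",h[:,:,::-1])
```

```text
6.3417 [0.518 0.07  0.079] [ 0.443  0.08  -0.909] [-0.037 -0.049 -0.042]
6.8667 [0.519 0.07  0.079] [ 8.11  -3.277 -7.103] [-0.689 -1.906  0.011] 11.842000382807429
7.0667 [0.519 0.07  0.079] [ 7.821 -2.762 -6.796] [-0.61  -1.86  -0.035] 11.768374300376193
```

View pics/z9.png

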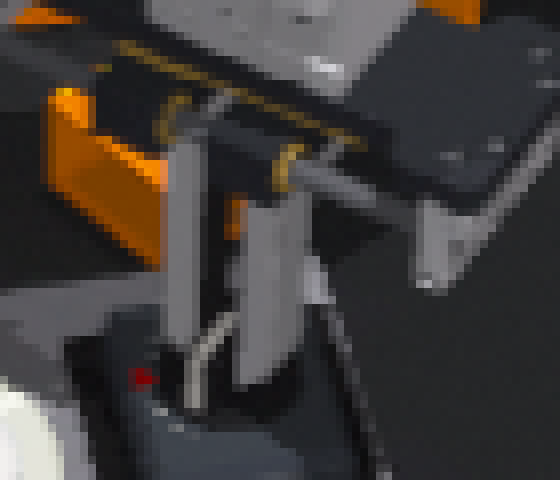

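Run:
```python
from h import *
np.set_printoptions(precision=4,suppress=True)
d=np.array([np.cos(np.radians(-26)),np.sin(np.radians(-26))])
p=np.array([.518,.0704])+.0009*d
arm.move_straight([*p,.0785],rate=.02)
o=arm.get_obs();print(o["time_s"],o["tcp_pos"],o["ft_force"],o["moment"],o["ft_force"][:2]@d)
for y in(-132,-150):
    arm.move_straight([*p,.0785],rate=.05,orientation=[0,90,y])
    a=np.radians(y+90);d=np.array([np.cos(a),np.sin(a)])
    o=arm.get_obs();print(y,o["time_s"],o["tcp_pos"],o["ft_force"],o["moment"][2],o["ft_force"][:2]@d,o["width"]*94)
S=cap("side","s5")
h=cv2.resize(S["img"][225:285,310:380],None,fx=8,fy=8,interpolation=cv2.INTER_NEAREST);cv2.imwrite("pics/z10.png",h[:,:,::-1])
```

```text
7.3667 [0.519  0.0698 0.0785] [ 3.4373 -2.4424 -1.1422] [-0.3638 -0.8029 -0.0107] 4.16013141384813
-132 7.8 [0.5189 0.0699 0.0785] [ 3.5555 -2.2402 -3.4808] -0.05017222951983005 4.141282908171187 11.897732017222898
-150 8.2667 [0.5188 0.0701 0.0785] [ 2.8163 -1.1269 -0.8379] -0.032695533569842845 2.384077550714524 11.450616519752506
```

View pics/z10.png

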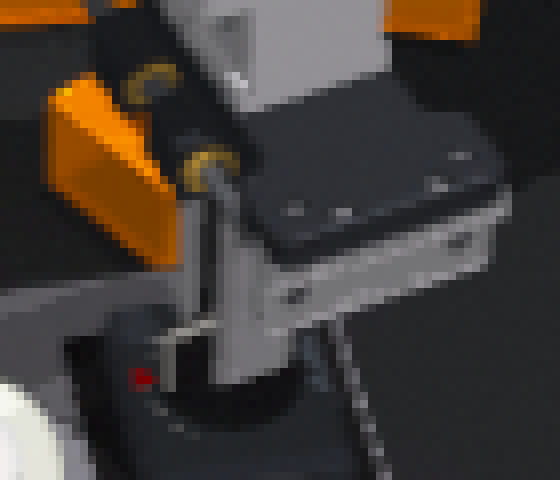

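Run:
```python
from h import *
np.set_printoptions(precision=4,suppress=True)
p=np.array([.5192,.0698])
arm.move_straight([*p,.0785],rate=.05,orientation=[0,90,-174])
a=np.radians(-84);d=np.array([np.cos(a),np.sin(a)])
o=arm.get_obs();print(o["time_s"],o["tcp_pos"],o["ft_force"],o["moment"][2],o["ft_force"][:2]@d,o["width"]*94)
S=cap("side","s6")
h=cv2.resize(S["img"][225:285,310:380],None,fx=8,fy=8,interpolation=cv2.INTER_NEAREST);cv2.imwrite("pics/z11.png",h[:,:,::-1])
```

```text
8.8833 [0.5188 0.0703 0.0785] [-3.117   3.2015  2.2938] -0.043274847227570426 -3.509795463891108 11.60412311122821
```

View pics/z11.png

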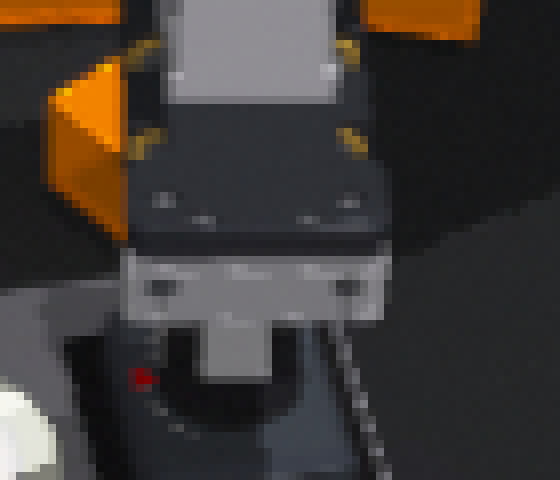

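Run:
```python
from h import *
np.set_printoptions(precision=4,suppress=True)
arm.command_gripper(0.35)
arm.move_straight([.519,.0702,.15],rate=.2)
S=cap("side","s7")
arm.move_pose([.57,-.1,.15],[0,90,-170])
o=arm.get_obs();print(o["time_s"],o["tcp_pos"],o["ft_force"],o["width"]*94)
T=cap("top","t7");S=cap("side","s8")
a=cv2.resize(T["img"][240:290,243:293],(400,400),interpolation=cv2.INTER_NEAREST)
b=cv2.resize(S["img"][250:300,312:362],(400,400),interpolation=cv2.INTER_NEAREST)
cv2.imwrite("pics/z12.png",np.hstack([a,b])[:,:,::-1])
```

```text
10.775 [ 0.5696 -0.0996  0.1492] [-0.0557  0.5478 -0.4328] 32.94534682564111
```

View pics/z12.png

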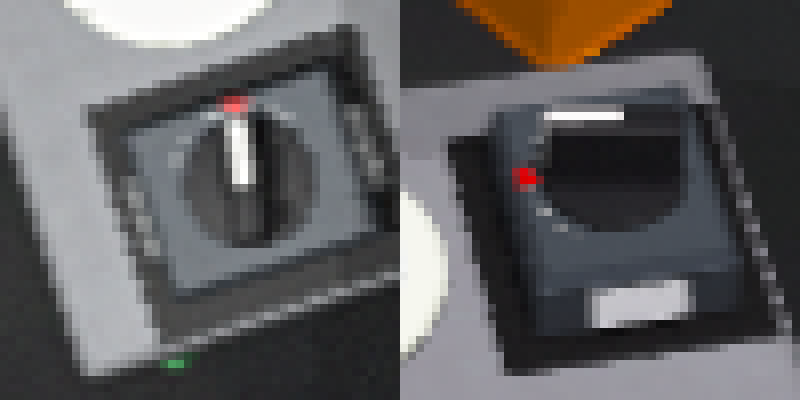

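Run:
```python
from h import *
np.set_printoptions(precision=4,suppress=True)
T=cap("top");S=cap("side")
for n,c,b in(("T",T,(262,250,288,276)),("S",S,(324,260,352,284))):
    x0,y0,x1,y1=b;g=c["img"][y0:y1,x0:x1].astype(int)
    print(n,b);[print(' '.join("%3d"%v for v in r)) for r in g[:,:,1]]
    print("redness");rr=g[:,:,0]-g[:,:,1]
    for y,x in np.argwhere(rr>30):print((x+x0,y+y0),rr[y,x],end=' ')
    w=np.where(rr>15,rr,0);yy,xx=np.mgrid[y0:y1,x0:x1];print("\nred c",(w*xx).sum()/w.sum(),(w*yy).sum()/w.sum(),w.sum())
```

```text
T (262, 250, 288, 276)
148 106 101  78  65  65  63  67  66  66  65  51  33  38  46  65  82 105 121 125 127 105  58  28  19  42
 80  64  64  64  65  64  64  63  51  31  37  45  64  84 106 121 120 121 123 123 123 110  72  37  17  22
 67  63  67  67  62  46  34  37  44  53  57  88 116 122 127 127 120 121 120 122 122 122  95  42  29  30
 66  60  53  46  43  44  76  99 103 115 109 124 128  94 135 147 128 122 121 122 122 125 103  64  82  89
 44  45  52  71  84 109 150 189 169 136 146 110  58  48  72 130 165 149 125 121 124 123 109  74  95 116
 71  95 115 124 123 123 125 109  85 166 230 181  54  18  29  62 106 123 122 121 123 124 114  79  71  99
123 126 125 127 126 122  93  50  56 176 255 234  74  12  32  53  65  64  95 124 124 123 124  96  62  93
124 123 124 143 145 100  61  60  54 141 246 235  82  15  33  56  68  59  90 121 124 124 123 105  67  77
122 121 122 127 114  84  68  65  54 137 246 244 108  25  27  44  57  67  72 100 122 125 125 115  84  97
122 122 145 147 101  64  68  69  53 105 231 242 115  25  27  39  57  73  71  71 100 122 124 124  95  66
124 123 145 142  88  71  73  71  55 1
[... 4303 characters left out ...]
  16  23  38  55  66  79  79  80  79  80  80  79  79  79  79  79  80  80  79  79  79  78  76  73  73  72  70
 28  26  25  43  57  63  79  80  80  79  79  79  79  80  79  78  76  74  73  71  68  68  68  68  68  68  68  68
 29  24  20  34  44  56  71  78  78  76  75  74  71  68  65  68  68  68  69  68  69  68  68  68  68  71  77  75
redness
(np.int64(326), np.int64(271)) 114 (np.int64(327), np.int64(271)) 218 (np.int64(328), np.int64(271)) 124 (np.int64(326), np.int64(272)) 81 (np.int64(327), np.int64(272)) 218 (np.int64(328), np.int64(272)) 227 (np.int64(329), np.int64(272)) 81 (np.int64(326), np.int64(273)) 48 (np.int64(327), np.int64(273)) 68 
red c 327.24376039933446 271.7362728785358 1202
```

Run:
```python
from h import *
from scipy.optimize import least_squares
np.set_printoptions(precision=4,suppress=True)
T=cap("top");S=cap("side")
Sp=[(329.4,274),(347.2,274),(330.3,275),(346.6,275),(331.2,276),(345.6,276),(332.6,277),(344,277),(334.8,278),(341.7,278)]
Tp=[(267.75,256),(280.2,256),(265.1,262),(282.1,262),(265.2,264),(282,264),(266.4,266),(281.1,266),(267.6,268),(280.2,268),(273,270.6)]
for n,c,P,z,r in(("T",T,Tp,.084,(271.86,252.61)),("S",S,Sp,.081,(327.24,271.74))):
    X=ray(c,P,z)[:,:2]
    for R in(.0215,None):
        f=least_squares(lambda a:np.hypot(*(X-a[:2]).T)-(R or a[2]),[*X.mean(0),.0215])
        v=ray(c,r,.081)[0,:2]-f.x[:2];print(n,f.x,"red dist",np.hypot(*v),"world ang",np.degrees(np.arctan2(v[1],v[0])))
for c,a,b in((T,(272.04,255),(272.77,262)),(S,(330.,264),(339,264))):
    v=ray(c,[a],.106)[0]-ray(c,[b],.106)[0];print("ptr world",np.degrees(np.arctan2(v[1],v[0])))
```

```text
T [0.5186 0.0722 0.0215] red dist 0.0253958164254368 world ang 10.64819690605901
T [0.5191 0.0722 0.0222] red dist 0.024948554158724864 world ang 10.864555512385683
S [0.5195 0.0672 0.0215] red dist 0.025576873712031434 world ang 6.389066810828679
S [0.5196 0.0663 0.0221] red dist 0.025597273267220548 world ang 8.357368462420665
ptr world 4.911169510969716
ptr world 6.058608933983059
```

The pointer reads about 5–6° and the mark about 8–10° in world angle (mean of both views), roughly 1.3 mm apart, so the knob is set. Next is the guard: approach, touch its top with the tips, then grip the fin.

Run:
```python
from h import *
np.set_printoptions(precision=4,suppress=True)
p=[.596,-.2033];O=[0,90,-170.4]
arm.move_pose([*p,.10],O)
r=arm.move_straight([*p,.044],rate=.05,stop_force=3)
o=arm.get_obs();print(r,o["time_s"],o["tcp_pos"],o["ft_force"])
S=cap("side","s9")
h=cv2.resize(S["img"][170:235,280:350],None,fx=8,fy=8,interpolation=cv2.INTER_NEAREST);cv2.imwrite("pics/z13.png",h[:,:,::-1])
```

```text
True 12.6167 [ 0.5957 -0.2032  0.046 ] [-0.886   0.6544  7.5302]
```

View pics/z13.png

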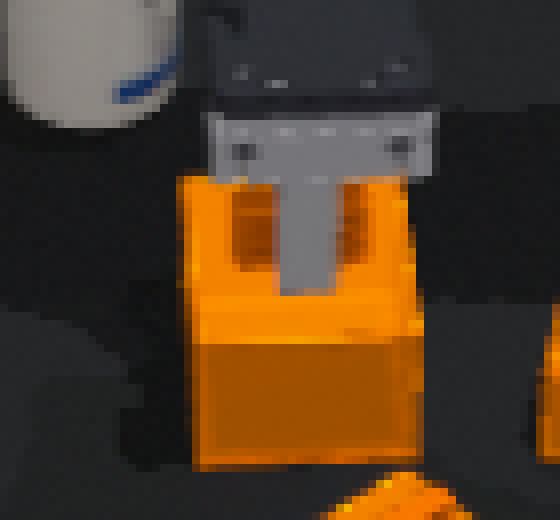

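Run:
```python
from h import *
S=cap("side");o=arm.get_obs();a=np.radians(9.6);n=np.array([-np.sin(a),np.cos(a)]);x=np.array([np.cos(a),np.sin(a)])
p=np.array([.5957,-.2032])
for s in(.0165,.0285):print(s,proj(S,[*(p+n*s),.0565]))
# fin near side bottom edge centre & top, assuming fin centre == p
print("fin near face mid",proj(S,[*(p+n*.007),.0695]),"ends",proj(S,[*(p+n*.007+x*.023),.0695]),proj(S,[*(p+n*.007-x*.023),.0695]))
print("guard top near corners",proj(S,[[*(p+n*.0435+s*x*.0375),.0565] for s in(1,-1)]))
```

```text
0.0165 [[317.85277106 206.7630051 ]]
0.0285 [[318.15089481 209.70157813]]
fin near face mid [[317.64291028 200.74390541]] ends [[309.03195802 201.07185808]] [[326.23852407 200.41653692]]
guard top near corners [[304.32543362 213.97989323]
 [332.68920911 212.86228652]]
```

Run:
```python
from h import *
np.set_printoptions(precision=4,suppress=True)
a=np.radians(9.6);O=[0,90,-170.4]
p=np.array([.596,-.2033])+.0012*np.array([np.cos(a),np.sin(a)])
arm.move_straight([*p,.0475],rate=.05)
arm.command_gripper(0.0)
o=arm.get_obs();print(o["time_s"],o["tcp_pos"],o["ft_force"],o["moment"],o["width"]*94)
arm.move_straight([*p,.16],rate=.15)
o=arm.get_obs();print(o["time_s"],o["tcp_pos"],o["ft_force"],o["moment"],o["width"]*94)
O=[0,90,-180+16.74]
arm.move_pose([.519,.0702,.16],O)
o=arm.get_obs();print(o["time_s"],o["tcp_pos"],o["ft_force"],o["moment"])
S=cap("side","s10")
h=cv2.resize(S["img"][190:310,270:390],None,fx=5,fy=5,interpolation=cv2.INTER_NEAREST);cv2.imwrite("pics/z14.png",h[:,:,::-1])
```

```text
13.4 [ 0.5971 -0.2031  0.0474] [-0.0286 -0.7034 -0.3823] [-0.1147 -0.0021 -0.025 ] 13.799930549455096
14.3 [ 0.5966 -0.203   0.159 ] [-0.4792 -0.4909 -2.809 ] [ 0.0308  0.008  -0.0076] 13.7320960433745
15.4 [0.5196 0.0687 0.1599] [-0.2322 -0.9861 -1.5755] [-0.0325 -0.0283 -0.0155]
```

View pics/z14.png

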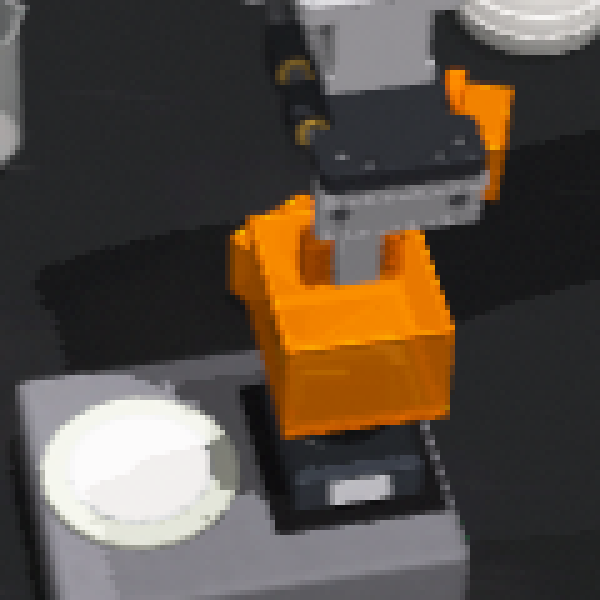

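Run:
```python
from h import *
np.set_printoptions(precision=4,suppress=True)
r=arm.move_straight([.519,.0702,.131],rate=.08,stop_force=6)
o=arm.get_obs();print(r,o["time_s"],o["tcp_pos"],o["ft_force"],o["moment"],o["eef_rot"][2]-o["eef_rot"][0])
S=cap("side","s11")
c=S["img"][225:315,290:370]
h=cv2.resize(c,None,fx=6,fy=6,interpolation=cv2.INTER_NEAREST);cv2.imwrite("pics/z15.png",h[:,:,::-1])
a=np.radians(16.74);x=np.array([np.cos(a),np.sin(a)]);n=np.array([-x[1],x[0]]);p=np.array([.519,.0702])
for nm,z,hx,hy in(("guard base",o["tcp_pos"][2]-.0475,.0375,.0435),("guard top",o["tcp_pos"][2]+.009,.0375,.0435),("seat",.057,.041,.047),("plinth foot",.057,.03,.036)):
    q=proj(S,[[*(p+s*x*hx+hy*n),z] for s in(1,-1)]);print(nm,q.round(1).tolist(),"crop",((q-[290,225]+.5)*6).round(0).tolist())
```

```text
False 15.9583 [0.519  0.0701 0.1308] [-0.3735 -0.3959 -1.054 ] [-0.0106 -0.0238 -0.0471] 196.7319284990462
guard base [[326.3, 288.0], [358.5, 283.4]] crop [[221.0, 381.0], [414.0, 354.0]]
guard top [[326.7, 270.9], [359.8, 266.3]] crop [[223.0, 278.0], [422.0, 251.0]]
seat [[324.9, 297.1], [359.8, 292.0]] crop [[213.0, 435.0], [422.0, 405.0]]
plinth foot [[328.7, 292.8], [354.0, 289.2]] crop [[235.0, 410.0], [387.0, 388.0]]
```

View pics/z15.png

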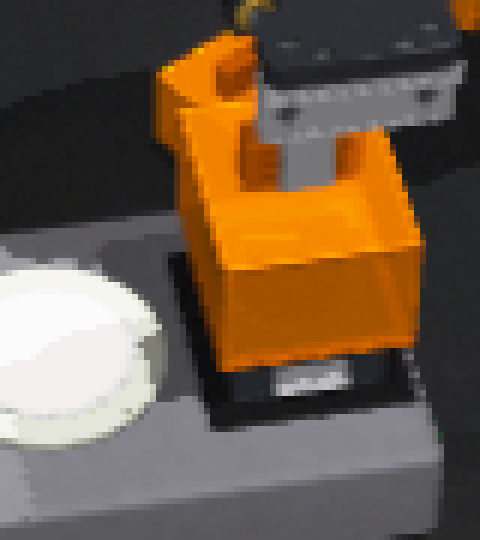

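Run:
```python
from h import *
np.set_printoptions(precision=4,suppress=True)
for z in(.1255,.119):
    r=arm.move_straight([.519,.0702,z],rate=.04,stop_force=7)
    o=arm.get_obs();print(r,o["time_s"],o["tcp_pos"],o["ft_force"],o["moment"],o["width"]*94)
    if r:break
S=cap("side","s12")
h=cv2.resize(S["img"][225:315,290:370],None,fx=6,fy=6,interpolation=cv2.INTER_NEAREST);cv2.imwrite("pics/z16.png",h[:,:,::-1])
```

```text
False 16.2917 [0.5189 0.0702 0.1254] [-0.2218  0.5522 -2.1289] [ 0.0054 -0.0073  0.0221] 13.515499757247834
False 16.6 [0.5188 0.0702 0.1187] [ 0.113  -0.9645 -1.6194] [0.0167 0.051  0.0035] 13.744517745757982
```

View pics/z16.png

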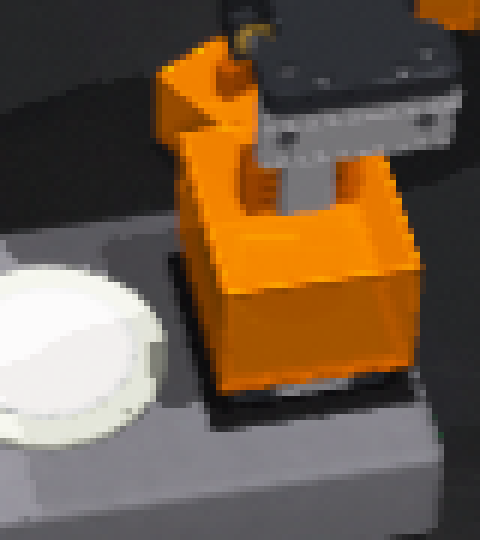

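The guard's bead is now past the lead-in with almost no side force, about 14 mm above the seat. I'll press straight down.

Run:
```python
from h import *
np.set_printoptions(precision=4,suppress=True)
for z in(.1135,.1095,.1065,.1045,.1035,.1025,.1015,.1005):
    r=arm.move_straight([.519,.0702,z],rate=.03,stop_force=35)
    o=arm.get_obs();print(z,r,o["time_s"],o["tcp_pos"],o["ft_force"],o["moment"],o["width"]*94)
    if r or o["ft_force"][2]>24:break
arm.pause(.3);o=arm.get_obs();print(o["time_s"],o["tcp_pos"],o["ft_force"],o["moment"])
S=cap("side","s13")
h=cv2.resize(S["img"][225:315,290:370],None,fx=6,fy=6,interpolation=cv2.INTER_NEAREST);cv2.imwrite("pics/z17.png",h[:,:,::-1])
```

```text
0.1135 False 16.9833 [0.5192 0.0703 0.1135] [1.1751 1.0516 1.7347] [ 0.1947 -0.2561  0.0048] 13.606704613995863
0.1095 False 17.2667 [0.519  0.0702 0.1093] [ 3.1246  0.0294 -3.8641] [ 0.2955 -0.6898 -0.0136] 13.589987857825003
0.1065 False 17.5167 [0.5188 0.0702 0.1062] [ 1.4366  0.7102 -3.9648] [ 0.2657 -0.6625 -0.0086] 13.682650379973285
0.1045 False 17.7667 [0.5187 0.0701 0.1044] [-0.7494 -0.446  -1.918 ] [ 0.007  -0.0053  0.001 ] 13.733247867839879
0.1035 False 18.0167 [0.519  0.0701 0.1042] [-4.6829 -0.4419 14.9205] [-0.2245  1.3107  0.019 ] 13.833140868817816
0.1025 False 18.2667 [0.5194 0.0702 0.1039] [-8.2807 -1.7904 28.8766] [-0.4077  2.0718  0.0739] 13.862154335208755
18.5667 [0.5194 0.0702 0.1039] [-9.3626 -2.1389 26.967 ] [-0.438   2.1085 -0.0013]
```

View pics/z17.png

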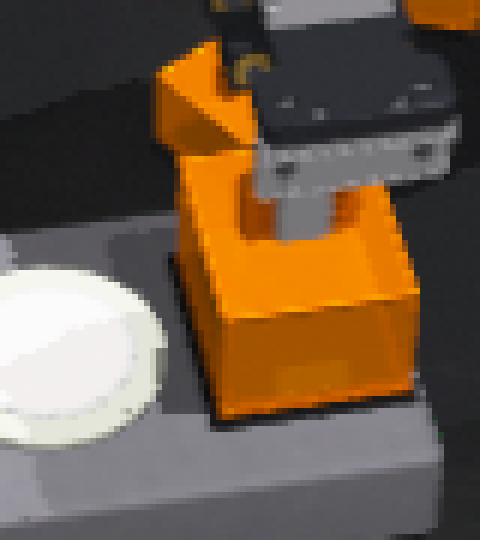

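The guard is flush on the seat, with a rigid stop exactly at the home height (TCP 0.104) and a steady push of about 27 N. Handing in while still pressing.

Run:
```python
from plant import arm,workorder
o=arm.get_obs();print(o["time_s"],o["tcp_pos"],o["ft_force"])
print(workorder.job_done())
```

```text
18.6167 [0.51931591 0.07023519 0.10390797] [-9.1733137  -2.1155153  26.86609722]
the job is handed in; nothing more can be done
None
```

The job is handed in: the knob is at the red mark, the guard is on its seat, and the hand is still pressing it down. It took 18.6 s on the robot's clock. The hand-in gives no verdict, so what follows rests on my own checks.

**Knob:** I gripped the bar, turned it about 58° clockwise and let go. The pointer then stood about 3° (1.3 mm) past the mark, averaged over both views. The two cameras put it between about 0.3° and 5.3°, all inside the 8.6° limit. I did not see the knob again once the guard was on.

**Guard:** I took the largest of the three orange boxes by its fin and lowered it over the plinth with side forces of about 1 N or less. I then pressed it to a rigid stop at TCP z = 0.104, which is the home height. The side view shows it flush on the black seat, though that view does not show its far side.

**Push:** at hand-in it was a steady 27 N down, with about 9 N sideways.

**Disagreements:**
- **Fingertips:** they are about 35 mm shorter than the text says. Both views showed this, and touches on the knob and on the guard's top confirmed it, so I worked from the touched heights.
- **Cameras:** the two views differ by 3 to 5 mm in y. I used the mean, and the forces when gripping the knob agreed with it to within about 1 mm.
- **Catches:** I could not see them directly. My readings, one after each step down, never showed the 8 to 12 N peak. That the catches snapped home rests on the final height and the rigid stop.

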